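Invert a rinsed mixing beaker onto the free drying post

ROBOT

A 6-joint arm with a two-finger parallel gripper is mounted at the origin on the work surface. World frame = base frame: x ahead of the robot, y to its left, z up, the work surface at z = 0. Lengths are in m, angles in rad, forces in N, time in s.
With the tool pointing down it reaches from about 0.35 to 0.95 m from the base axis. Payload 17.4 kg.
Tool frame: the origin (TCP) lies midway between the tips of the shut fingers; the grasp point (between the pads) lies 19 mm behind it; z points along the fingers, y is the line along which they close (so a half turn about z gives the same grasp; the last joint's range is limited). The gripper opens to 93 mm and grips with 3 to 60 N. Pads are 15 mm wide; open, the fingers measure 128 mm over their backs; the gripper's body (75 mm by 188 mm) begins 65 mm behind the grasp point.
Start: joints at [-1.36, 0.116, 1.442, -0, 1.584, -0.038], TCP at [0.166, -0.654, 0.219] pointing down, gripper open.
Joint ranges: [-2.83, 2.83], [-0.83, 2.19], [0.07, 2.5], [-1.14, 4.28], [0.01, 3], [-2.97, 2.97]. Speed limits (rad/s): [1.89, 1.89, 2.22, 3.14, 3.14, 3.14].

INTERFACE

Orientations are given as a rotation vector (axis times angle).
In Python, from cell import r, viewer gives the robot as it stands.
- The arm moves only by the tool carry_out, never from a script. Its argument "targets" is one flat list of numbers, 7 for each row, row after row: the shift along the tool's x, y, z in m, then the turn, a rotation vector about the tool's x, y, z in rad, then the finger opening in m, from 0 to 0.093. A call has 1 to 20 rows; each row shifts and turns the commanded pose from where the row before left it, along the tool's axes as they then stand; what a row does not reach is not made up. A row lasts 1/8 s, in which the tool goes at most 62.5 mm and 10.7 degrees, less where a joint would pass 70% of its speed; a pose out of reach is approached as far as the arm can. A call with a gripper value outside its range is refused whole. The fingers move at their own pace and stop on an object; the grip force is fixed at half the most. Time passes only in rows, so rows that do not move let the fingers close. It gives the time, the measured TCP pose, the force, the opening and the grip force at its end, in the units of the state.
- r.get_obs(): the state, without advancing time (a new reading comes with each control period).
- viewer.read_camera(name): name is "scene" or "top" or "wrist"; returns (picture, depth): 400x640x3 uint8, red, green, blue; 400x640 float32, m along the optical axis (not along the pixel's ray), 0 where there is no reading.
- viewer.get_calibration(name): a dict with "fx", "fy", "cx", "cy" (pixels), "R" (3x3) and "t" (3): a world point X has camera coordinates R X + t. Camera axes: x right, y down, z forward; pixel columns grow to the right and rows downward; lengths in m; the calibration is good to about 2 mm. A picture is of the moment at which its call begins: read the wrist's pose just before it. get_calibration takes no time and is no camera call; for the wrist camera it gives the pose at the moment of the call.
- r.hand_in(): hands the job in; it is judged then, once.
The state is a dict: "clock": time; "q": joint angles; "joint_vel": joint speeds; "joint_torque": joint torques, N m; "ee_pos": TCP position; "ee_rot": TCP orientation; "ft_force": force on the tool from outside, world axes, zero at the start; "ft_torque": the same for the moment, N m; "gripper_width": opening from 0.0 (shut) to 1.0 (fully open); "gripper_force": force on a finger pad.
Only numpy, scipy, OpenCV 4.12 (cv2) and the standard library are available. Lean on these libraries where they do the work, as an engineer would, in place of code of your own. Each camera call takes 0.05 s, during which the arm holds its last target. There are 200 camera calls.

TASK

Lift the rinsed mixing beaker off the sloping draining rest, turn it upside down and put it over the free drying post to dry. Lower it gently, without pressing hard, until its rim sits on the post's collar, and only then let go: it must not drop. Leave the beaker that is already drying, the tin, the offcut and the screwdriver where they are.

Things in the scene. Friction and masses are not known exactly. Their poses are not given: they have to be found in the camera images.
- beaker_mid (a point): Centre (half-way up, on the axis) of the grey plastic beaker to handle: a straight round cup 110 mm long, outer diameter 58 mm, wall 3 mm, closed bottom 5 mm thick, 60 to 130 g. Its z axis runs along the beaker from the closed bottom to the open mouth, each 55 mm from this point. It is rigid and may be pinched across its diameter; 20 N holds it.
- beaker_rim (a point): Centre of the mouth of that beaker, in the plane of the rim. At the start the beaker lies on the draining rest on a 35 degree slope: mouth low and facing roughly towards the robot, closed bottom high and away from it.
- beaker: The same beaker; origin at the centre of its closed bottom, z axis towards the mouth.
- rest: Fixed wooden draining rest on a 170 x 70 mm board; origin under the board's centre, x axis uphill along the slope. The beaker lies on two steel rods 40 mm apart; a low wooden stop 56 mm wide meets the lower half of its rim. Its sides are free for fingers, and it can be lifted straight up.
- post: Fixed free drying post: a wooden dowel 40 mm in diameter, rounded top edge, upright on a 110 mm square foot 18 mm thick; origin under the foot's centre at table level, z axis up. The dowel's top is 125 mm above the table. The beaker has 6 mm of play all round it, and its bottom never reaches the dowel's top.
- post_tip (a point): Centre of the free dowel's top. Lower down a flat black rubber collar, 74 mm in diameter, 9 mm thick, grips the dowel; the beaker's rim is to rest flat on it. The collar's height differs each time and is not reported: its top lies between 35 and 75 mm above the table, to be felt or seen. It does not slip below 50 N.
- post2: The other drying post, alike but with its collar's top at 55 mm, occupied by a drying beaker; origin under the centre of its foot. The two posts may have changed places.
- beaker2_mid (a point): Centre of the second grey beaker (58 mm diameter, 110 mm long), already upside down on the other post; its bottom is 165 mm above the table. Leave it.
- tin: Bystander: closed round tin 76 mm in diameter, 95 mm high, standing; origin at the centre of its underside.
- offcut: Bystander: wood offcut 100 x 45 x 40 mm, lying flat, long side along its x axis; origin at the centre of its underside.
- screwdriver: Bystander: screwdriver lying flat along its x axis.
Not all that is in view belongs to the job. Leave any blue or green look-alike of the beaker alone. Leave any purple look-alike of the rest alone.

How it is judged:
By the outcome, as a careful person would: the job done as asked, in the order asked, and still so for the second after the job is handed in, with the robot touching nothing.
It also fails if it takes over 48 s, if anything falls off the work surface, if the arm or the gripper's body presses on something with over 40 N, if the wrist force passes 120 N, or if a joint passes its speed limit or range.

## Working session

There is one attempt and no reset: what is moved stays moved. The work goes in short steps, Python scripts to look and compute and a tool call to move; the robot and the scene stay as the last step left them, time stands still between calls to the robot, and variables do not carry over. Pictures are saved under pics/ and viewed, at most 10 in all, crops included, and the job is handed in when it is done.

Besides the shell and the picture viewer there is one more tool, called after "Emit:" as name(argument=value, ...), one argument or row to a line, values as JSON. carry_out: Moves the arm, as the interface text tells. Its arguments: {"type":"object","properties":{"targets":{"type":"array","items":{"type":"number"}}},"required":["targets"]}

```bash
mkdir -p pics; ls; python3 - <<'E'
from cell import r,viewer
import cv2,numpy as np
for n in("scene","top"):
    p,d=viewer.read_camera(n);c=viewer.get_calibration(n)
    np.savez(f"{n}.npz",p=p,d=d,**c)
    cv2.imwrite(f"pics/{n}0.png",p[:,:,::-1]); print(n,{k:np.round(v,3).tolist() for k,v in c.items()})
print(r.get_obs())
E
```

```text
pics
scene {'fx': 484.497, 'fy': 484.497, 'cx': 317.975, 'cy': 207.376, 'R': [[-0.438, 0.899, -0.007], [0.66, 0.316, -0.681], [-0.61, -0.303, -0.732]], 't': [0.27, -0.329, 1.539]}
top {'fx': 445.466, 'fy': 445.466, 'cx': 319.578, 'cy': 202.8, 'R': [[-0.025, -1.0, 0.003], [-0.981, 0.024, -0.19], [0.19, -0.007, -0.982]], 't': [-0.011, 0.591, 1.214]}
{'clock': 0.1, 'q': array([-1.35978310e+00,  1.16439911e-01,  1.44216965e+00,  1.10058023e-05,
        1.58400917e+00, -3.78061108e-02]), 'joint_vel': array([ 0.00124645, -0.00129186, -0.00209279,  0.00126155, -0.00072977,
       -0.00120943]), 'joint_torque': array([ 2.64252114e-03, -7.22891879e+01, -6.23867726e+01,  7.81078055e-02,
        2.27111840e-02, -6.28390899e-05]), 'ee_pos': array([ 0.16617913, -0.65404308,  0.21799562]), 'ee_rot': array([-3.11629627e+00, -3.89710297e-01,  1.22148130e-04]), 'ft_force': array([-0.74161765,  0.56303358, -0.01656852]), 'ft_torque': array([-0.02955512, -0.01203026, -0.01606055]), 'gripper_force': 0.0, 'gripper_width': 0.9996605901079724}
```

View pics/scene0.png

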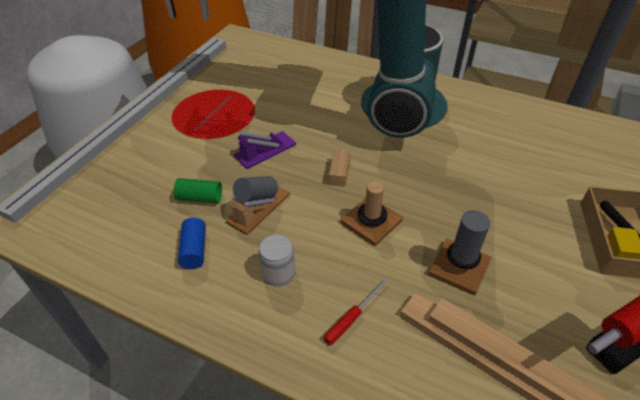

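View pics/top0.png

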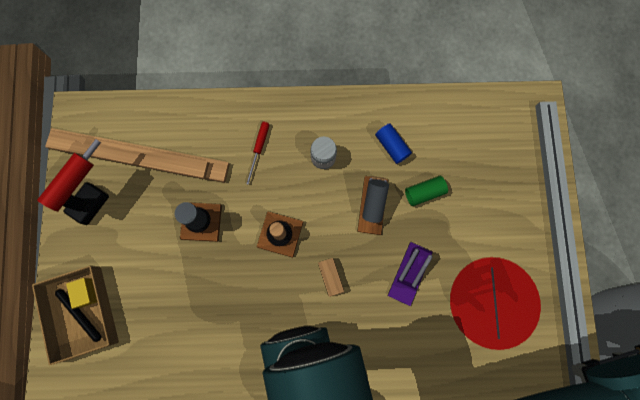

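Candidates for the beaker:
- grey cup on the wooden rest, scene (255,188) / top (376,200): the one I choose
- grey cup on a post, scene (470,238) / top (192,217): already drying
- green cup (198,190) / (427,191) and blue cup (193,243) / (394,144): look-alikes
- tin (277,260) / (323,152)

The purple rest at (264,148) / (411,273) is a decoy. The free post is at (374,210) / (280,233).

```bash
cat > h.py <<'E'
import numpy as np,cv2
def load(n):
    z=np.load(n+".npz");return z['p'],z['d'],z
def cloud(n,box):
    p,d,c=load(n);u0,v0,u1,v1=box
    v,u=np.mgrid[v0:v1,u0:u1];z=d[v0:v1,u0:u1]
    P=np.stack([(u-c['cx'])/c['fx']*z,(v-c['cy'])/c['fy']*z,z],-1)
    return (P-c['t'])@c['R'],p[v0:v1,u0:u1].astype(int),z>0
E
python3 - <<'E'
from h import *
a=load('scene')[0][165:245,200:300];b=load('top')[0][165:245,330:430];c=load('scene')[0][175:255,325:425];d=load('top')[0][195:275,235:335]
f=lambda x:cv2.resize(x,(400,300),interpolation=cv2.INTER_CUBIC)
cv2.imwrite('pics/crop.png',np.vstack([np.hstack([f(a),f(b)]),np.hstack([f(c),f(d)])])[:,:,::-1])
for n,box in(('scene',(225,170,290,215)),('top',(355,172,395,230))):
    X,p,ok=cloud(n,box); sat=p.max(-1)-p.min(-1)
    m=ok&(sat<28)&(X[...,2]>.03)
    Q=X[m];print(n,m.sum(),Q.min(0).round(3),Q.max(0).round(3),np.median(Q,0).round(3))
    w,v=np.linalg.eigh(np.cov(Q.T));print(v[:,2].round(3),np.sqrt(w).round(4))
for n,box in(('scene',(340,180,405,243)),('top',(255,208,310,258))):
    X,p,ok=cloud(n,box)
    for lo,hi in((.115,.14),(.03,.08),(.012,.024)):
        m=ok&(X[...,2]>lo)&(X[...,2]<hi);Q=X[m]
        if len(Q):print(n,lo,len(Q),Q.min(0).round(3),Q.max(0).round(3),np.median(Q,0).round(3))
E
```

```text
scene 1108 [ 0.531 -0.216  0.031] [ 0.655 -0.146  0.129] [ 0.617 -0.167  0.09 ]
[-0.81   0.341 -0.477] [0.0122 0.0184 0.0356]
top 850 [ 0.531 -0.216  0.047] [ 0.655 -0.148  0.134] [ 0.588 -0.179  0.094]
[-0.868  0.155 -0.473] [0.0103 0.0161 0.0351]
scene 0.115 194 [0.492 0.073 0.115] [0.531 0.112 0.127] [0.516 0.094 0.124]
scene 0.03 533 [0.474 0.056 0.03 ] [0.548 0.13  0.079] [0.526 0.1   0.037]
scene 0.012 926 [ 0.418 -0.028  0.012] [0.579 0.161 0.024] [0.535 0.108 0.018]
top 0.115 172 [0.491 0.074 0.116] [0.529 0.112 0.13 ] [0.51  0.093 0.124]
top 0.03 314 [0.475 0.058 0.03 ] [0.548 0.127 0.078] [0.499 0.084 0.036]
top 0.012 884 [0.445 0.027 0.012] [0.578 0.16  0.024] [0.505 0.09  0.018]
```

View pics/crop.png

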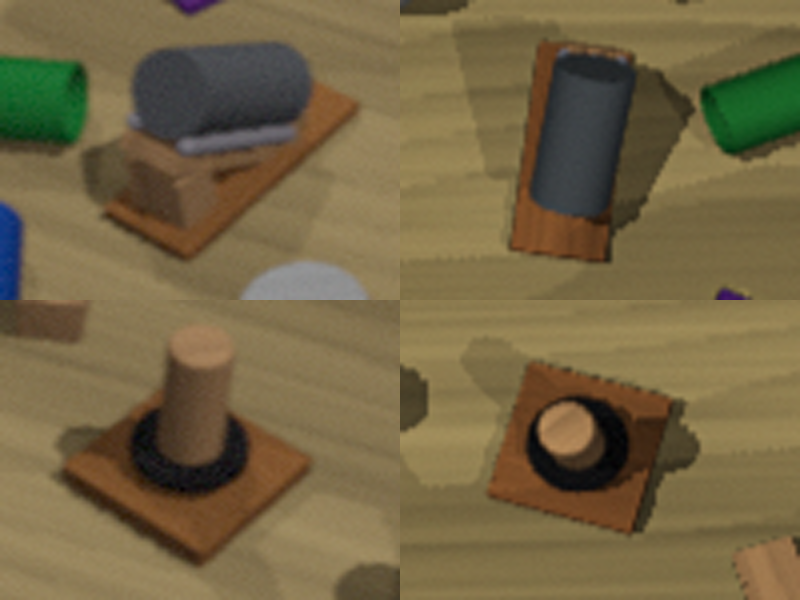

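The close crop shows the grey cup lying on the steel rods of the brown rest. Its closed bottom is the high end, at crop (170,95). The free post has a black collar low on the dowel, at about (190,450). Next I fit the beaker axis and work out the moves.

```bash
cat >> h.py <<'E'
from scipy.spatial.transform import Rotation as Ro
def frame(z,y):
    z=np.array(z,float);z/=np.linalg.norm(z);y=np.array(y,float);y-=z*(y@z);y/=np.linalg.norm(y)
    return np.column_stack([np.cross(y,z),y,z])
def plan(o,p,R,steps=None,tip=True):
    """shift in tool axes then turn from obs o to TCP pose p,R"""
    R0=Ro.from_rotvec(o['ee_rot']).as_matrix()
    return (R0.T@(np.array(p)-o['ee_pos'])).round(4),Ro.from_matrix(R0.T@R).as_rotvec().round(4)
E
python3 - <<'E'
from h import *
from scipy.optimize import least_squares
from cell import r
Q=[]
for n,box in(('scene',(225,170,290,215)),('top',(355,172,395,230))):
    X,p,ok=cloud(n,box);sat=p.max(-1)-p.min(-1);Q.append(X[ok&(sat<22)&(X[...,2]>.05)])
def ax(psi,t=np.radians(35)):return np.array([-np.cos(t)*np.cos(psi),-np.cos(t)*np.sin(psi),-np.sin(t)])
for name,P in(('scene',Q[0]),('top',Q[1]),('both',np.vstack(Q))):
    def f(x):
        d=ax(x[3],x[4]);w=P-x[:3];return np.append(np.linalg.norm(w-np.outer(w@d,d),axis=1)-.029,(x[:3]-[.59,-.18,.08])@d)
    s=least_squares(f,[.59,-.18,.08,-.2,.61],loss='soft_l1',f_scale=.003);x=s.x
    d=ax(x[3],x[4]);t=(P-x[:3])@d;lo,hi=np.percentile(t,[1,99])
    res=f(x)[:-1];print(name,x.round(3),'axis',d.round(3),'len',lo.round(3),hi.round(3),'mid',(x[:3]+d*(lo+hi)/2).round(4),'rms',np.median(abs(res)).round(4))
o=r.get_obs();print(Ro.from_rotvec(o['ee_rot']).as_matrix().round(3))
E
```

```text
scene [ 0.594 -0.183  0.074 -0.155  0.589] axis [-0.821  0.128 -0.556] len -0.055 0.054 mid [ 0.5939 -0.1829  0.0738] rms 0.0018
top [ 0.594 -0.183  0.074 -0.176  0.621] axis [-0.801  0.142 -0.582] len -0.054 0.056 mid [ 0.5932 -0.1826  0.0728] rms 0.0014
both [ 0.594 -0.183  0.074 -0.171  0.611] axis [-0.807  0.139 -0.574] len -0.054 0.056 mid [ 0.5935 -0.1827  0.0732] rms 0.0016
[[ 0.969  0.246 -0.   ]
 [ 0.246 -0.969  0.001]
 [ 0.    -0.001 -1.   ]]
```

Emit:
carry_out(
  targets=[0.0385,-0.0249,0,0,0,0,0.093,0.0385,-0.0249,0,0,0,0,0.093,0.0385,-0.0249,0,0,0,0,0.093,0.0385,-0.0249,0,0,0,0,0.093,0.0385,-0.0249,0,0,0,0,0.093,0.0385,-0.0249,0,0,0,0,0.093,0.0385,-0.0249,0,0,0,0,0.093,0.0385,-0.0249,0,0,0,0,0.093,0.0385,-0.0249,0,0,0,0,0.093,0.0385,-0.0249,0,0,0,0,0.093,0.0385,-0.0249,0,0,0,0,0.093,0.0385,-0.0249,0,0,0,0,0.093,0.0385,-0.0249,0,0,0,0,0.093,0.0385,-0.0249,0,0,0,0,0.093,0,0,0,0,0,0.14,0.093,0,0,0,0,0,0.14,0.093,0,0,0,0,0,0.14,0.093,0,0,0,0,0,0,0.093,0,0,0,0,0,0,0.093],
)

```text
clock: 2.48
ee_pos: [0.6027, -0.1836, 0.2185]
ee_rot: [-3.13, 0.264, 0.0]
ft_force: [-0.3, 0.8, -0.6]
gripper_width: 1.0
gripper_force: 0.0
```

```bash
python3 - <<'E'
from h import *
from cell import r,viewer
o=r.get_obs();h=np.array([-.985,.170,0])
R=frame([0,0,-1],[-.170,-.985,0])
print(o['clock'],o['q'].round(3),o['ee_pos'],plan(o,[.6032,-.1844,.0611],R))
p,d=viewer.read_camera("wrist");cv2.imwrite('pics/w1.png',p[:,:,::-1])
E
```

```text
2.475 [-0.336  0.019  1.544  0.     1.579  1.403] [ 0.6027087  -0.18362799  0.21846845] (array([0.0007, 0.0007, 0.1574]), array([-0.0001,  0.0003,  0.0029]))
```

View pics/w1.png

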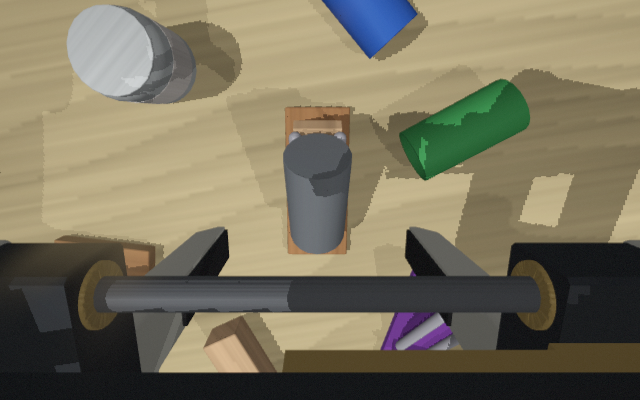

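The wrist view shows the beaker at about (318,195), centred between the finger tips at columns 227 and 407 and in line with the tool. I'll descend and close.

Emit:
carry_out(
  targets=[0,0.0007,0.03,0,0,0,0.093,0,0,0.03,0,0,0,0.093,0,0,0.03,0,0,0,0.093,0,0,0.025,0,0,0,0.093,0,0,0.02,0,0,0,0.093,0,0,0.012,0,0,0,0.093,0,0,0.01,0,0,0,0.093,0,0,0,0,0,0,0.093,0,0,0,0,0,0,0.093],
)

```text
clock: 3.65
ee_pos: [0.603, -0.1844, 0.0624]
ee_rot: [3.13, -0.268, 0.001]
ft_force: [0.4, 0.1, -0.2]
gripper_width: 0.999
gripper_force: 0.0
```

Emit:
carry_out(
  targets=[0,0,0,0,0,0,0.07,0,0,0,0,0,0,0.06,0,0,0,0,0,0,0.05,0,0,0,0,0,0,0.04,0,0,0,0,0,0,0.04,0,0,0,0,0,0,0.04,0,0,0,0,0,0,0.04,0,0,0,0,0,0,0.04],
)

```text
clock: 4.65
ee_pos: [0.6027, -0.1842, 0.0617]
ee_rot: [-3.13, 0.269, -0.0]
ft_force: [0.4, 4.8, 2.5]
gripper_width: 0.632
gripper_force: 30.0
```

Emit:
carry_out(
  targets=[0,0,-0.005,0,0,0,0.04,0,0,-0.01,0,0,0,0.04,0,0,-0.02,0,0,0,0.04,0,0,-0.03,0,0,0,0.04,0,0,-0.03,0,0,0,0.04,0,0,-0.03,0,0,0,0.04,0,0,-0.03,0,0,0,0.04,0,0,-0.03,0,0,0,0.04,0,0,-0.02,0,0,0,0.04,0,0,-0.015,0,0,0,0.04,0,0,0,0,0,0,0.04,0,0,0,0,0,0,0.04],
)

```text
clock: 6.15
ee_pos: [0.6025, -0.1843, 0.2805]
ee_rot: [-3.13, 0.269, 0.002]
ft_force: [0.5, 0.7, -1.3]
gripper_width: 0.627
gripper_force: 30.0
```

```bash
python3 - <<'E'
from h import *
from cell import r
o=r.get_obs();print(o['clock'],o['ee_pos'],o['ft_force'],o['gripper_width'])
a=np.arctan2(.093,.511);R=frame([0,0,-1],[np.sin(a),-np.cos(a),0])
print(plan(o,[.47,.086,.27],R))
E
```

```text
6.15 [ 0.60245299 -0.18428656  0.28051409] [ 0.4510192   0.74495603 -1.3437107 ] 0.6274888808057995
(array([-0.1765, -0.2438,  0.0108]), array([-0.0005,  0.0014, -0.3512]))
```

Emit:
carry_out(
  targets=[-0.0177,-0.0244,0,0,0,0,0.04,-0.0177,-0.0244,0,0,0,0,0.04,-0.0177,-0.0244,0,0,0,0,0.04,-0.0177,-0.0244,0,0,0,0,0.04,-0.0177,-0.0244,0,0,0,0,0.04,-0.0177,-0.0244,0,0,0,0,0.04,-0.0177,-0.0244,0,0,0,0,0.04,-0.0177,-0.0244,0,0,0,0,0.04,-0.0177,-0.0244,0,0,0,0,0.04,-0.0177,-0.0244,0,0,0,0,0.04,0,0,0,0,0,-0.117,0.04,0,0,0,0,0,-0.117,0.04,0,0,0,0,0,-0.117,0.04,0,0,0,0,0.16,0,0.04,0,0,0,0,0.16,0,0.04,0,0,0,0,0.16,0,0.04,0,0,0,0,0.16,0,0.04,0,0,0,0,0.16,0,0.04,0,0,0,0,0.16,0,0.04,0,0,0,0,0,0,0.04],
)

```text
clock: 8.65
ee_pos: [0.5209, 0.0958, 0.2803]
ee_rot: [-2.729, -0.246, -1.364]
ft_force: [0.1, -0.8, 0.1]
gripper_width: 0.626
gripper_force: 30.0
```

```bash
python3 - <<'E'
from h import *
from cell import r,viewer
o=r.get_obs();R0=Ro.from_rotvec(o['ee_rot']).as_matrix();g=o['ee_pos']-.019*R0[:,2]
print(o['clock'],o['q'].round(3),'grasp',g.round(4),o['ft_force'].round(2));print(R0.round(3))
for n in("scene","top"):
    p,d=viewer.read_camera(n);c=viewer.get_calibration(n);np.savez(n+"1.npz",p=p,d=d,**c)
    X=np.stack(np.meshgrid(np.arange(640),np.arange(400)),-1)
    P=np.dstack([(X[...,0]-c['cx'])/c['fx']*d,(X[...,1]-c['cy'])/c['fy']*d,d]);W=(P-c['t'])@c['R']
    s=p.astype(int).max(-1)-p.astype(int).min(-1)
    m=(d>0)&(s<28)&(np.linalg.norm(W-g,axis=-1)<.085);Q=W[m]
    print(n,m.sum(),Q.min(0).round(3),Q.max(0).round(3))
    uv=c['R']@g+c['t'];u,v=int(uv[0]/uv[2]*c['fx']+c['cx']),int(uv[1]/uv[2]*c['fy']+c['cy']);print(u,v)
    k=p[max(v-75,0):v+75,u-100:u+100]
    globals()['I'+n]=cv2.resize(k,(400,300))
cv2.imwrite('pics/c1.png',np.hstack([Iscene,Itop])[:,:,::-1])
E
```

```text
8.65 [ 0.095 -0.829  2.247  0.095  0.8    1.454] grasp [0.5059 0.0931 0.2917] [ 0.08 -0.83  0.11]
[[ 0.591  0.179  0.787]
 [ 0.107 -0.984  0.143]
 [ 0.8   -0.    -0.6  ]]
scene 2444 [0.425 0.029 0.222] [0.537 0.14  0.365]
381 126
top 922 [0.442 0.043 0.229] [0.534 0.136 0.363]
269 220
```

View pics/c1.png

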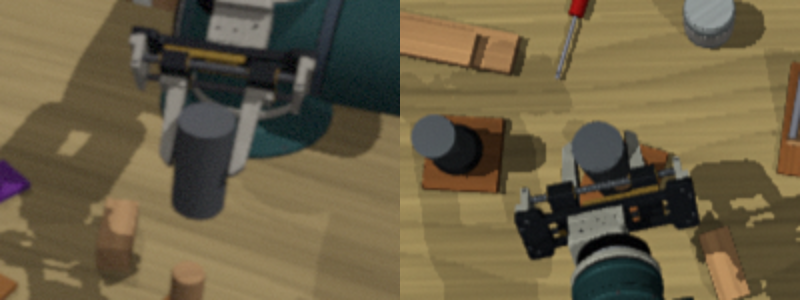

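The crops show the beaker nearly upright with its mouth down, beside the dowel. Joint 2 has reached its limit (-0.829), so about 2° of turn is still missing. I'll check whether the lower target is reachable and measure how the beaker sits in the gripper.

```bash
python3 - <<'E'
from h import *
from scipy.optimize import least_squares
from cell import r
D=[([-1.3598,.1164,1.4422,1.584],[.1662,-.6540,.2180]),([-.336,.019,1.544,1.579],[.6027,-.1836,.21847])]
o=r.get_obs();q=o['q'];D.append(([q[0],q[1],q[2],q[4]],o['ee_pos']))
def fk(x,q2,q3,q5):
    a,b,c=q2,q2+q3,q2+q3+q5
    return x[0]+x[1]*np.sin(a)+x[2]*np.sin(b)+x[3]*np.sin(c), x[4]+x[1]*np.cos(a)+x[2]*np.cos(b)+x[3]*np.cos(c)
def res(x):
    e=[]
    for (q1,q2,q3,q5),p in D:
        f=fk(x,q2,q3,q5);e+=[p[0]*np.cos(q1)+p[1]*np.sin(q1)-f[0],p[2]-f[1]]
    return np.append(e,1e-3*(x-[0,.45,.45,.3,.4]))
s=least_squares(res,[0,.45,.45,.3,.4]);x=s.x;print(x.round(3),s.fun[:6].round(4))
for pitch in(125,130):
  for z in(.093,.14,.18,.22):
    t=least_squares(lambda y:[*(np.array(fk(x,y[0],y[1],np.radians(pitch)-y[0]-y[1]))-[.535,z])],[-.5,2.])
    print(pitch,z,t.x.round(3),'q5',(np.radians(pitch)-t.x.sum()).round(3),abs(t.fun).max().round(4))
# beaker axis now
R0=Ro.from_rotvec(o['ee_rot']).as_matrix();g=o['ee_pos']-.019*R0[:,2];Q=[]
for n in('scene1','top1'):
    X,p,ok=cloud(n,(0,0,640,400));s=p.max(-1)-p.min(-1);w=X-g
    m=ok&(s<22)&(p.max(-1)<130)&(np.hypot(w[...,0],w[...,1])<.036)&(abs(w[...,2])<.07)&(w@R0[:,0]>-.04)&(abs(w@R0[:,1])<.028)
    Q.append(X[m]);print(n,m.sum(),X[m].min(0).round(3),X[m].max(0).round(3))
P=np.vstack(Q);top=P[:,2].max();P=P[P[:,2]<top-.012]
def f(y):
    d=np.array([y[2],y[3],-1]);d/=np.linalg.norm(d);w=P-[y[0],y[1],g[2]];return np.linalg.norm(w-np.outer(w@d,d),axis=1)-.029
s=least_squares(f,[g[0],g[1],0,0],loss='soft_l1',f_scale=.002);print(s.x.round(4),np.median(abs(f(s.x))).round(4),'expected axis',)
d0=np.array([-.819,0,.574]);print((R0@d0).round(3))
E
```

```text
[0.029 0.463 0.592 0.32  0.071] [-0. -0.  0.  0. -0.  0.]
125 0.093 [-0.817  2.577] q5 0.422 0.0
125 0.14 [-0.842  2.507] q5 0.517 0.0
125 0.18 [-0.85   2.443] q5 0.589 0.0
125 0.22 [-0.849  2.375] q5 0.656 0.0
130 0.093 [-0.768  2.517] q5 0.519 0.0
130 0.14 [-0.79   2.447] q5 0.612 0.0
130 0.18 [-0.796  2.382] q5 0.683 0.0
130 0.22 [-0.794  2.314] q5 0.749 0.0
scene1 1432 [0.478 0.065 0.226] [0.537 0.122 0.335]
top1 617 [0.477 0.064 0.258] [0.534 0.12  0.34 ]
[ 0.5048  0.0926 -0.0297 -0.0049] 0.0008 expected axis
[-0.031 -0.006 -1.   ]
```

```bash
cat > ik.py <<'E'
from h import *
from scipy.optimize import least_squares
LO=np.array([-2.83,-.83,.07,-1.14,.01,-2.97]);HI=np.array([2.83,2.19,2.5,4.28,3,2.97])
def FK(q,x=(.029,.463,.592,.32,.071)):
    b=q[1]+q[2];R=Ro.from_euler('ZYZYZ',[q[0],b,q[3],q[4],q[5]+np.pi/2]).as_matrix()
    w=np.array([x[0]+x[1]*np.sin(q[1])+x[2]*np.sin(b),.0254,x[4]+x[1]*np.cos(q[1])+x[2]*np.cos(b)])
    return Ro.from_euler('Z',q[0]).apply(w)+x[3]*R[:,2],R
def pose(phi,g):
    z=np.array([np.cos(phi)*.819,np.sin(phi)*.819,-.574]);R=frame(z,[np.sin(phi),-np.cos(phi),0]);return np.array(g)+.019*z,R
def IK(p,R,q0):
    def f(q):
        P,S=FK(q);return np.r_[(P-p)*3,Ro.from_matrix(S.T@R).as_rotvec()]
    s=least_squares(f,np.clip(q0,LO+.001,HI-.001),bounds=(LO,HI));return s.x,abs(s.fun).max()
E
python3 - <<'E'
from ik import *
from cell import r
o=r.get_obs();P,S=FK(o['q']);print(P-o['ee_pos'],np.abs(S-Ro.from_rotvec(o['ee_rot']).as_matrix()).max())
for dphi in(0,20,40,50,60,75,90):
    q=o['q']
    for z in(.30,.20,.104):
        q,e=IK(*pose(.18+np.radians(dphi),[.511,.0925,z]),q)
        print(dphi,z,q.round(2),'margin',np.minimum(q-LO,HI-q).min().round(2),e.round(4))
E
```

```text
Traceback (most recent call last):
  File "ik.py", line 5, in FK
    b=q[1]+q[2];R=Ro.from_euler('ZYZYZ',[q[0],b,q[3],q[4],q[5]+np.pi/2]).as_matrix()
                  ~~~~~~~~~~~~~^^^^^^^^^^^^^^^^^^^^^^^^^^^^^^^^^^^^^^^^^
  File "scipy/spatial/transform/_rotation.pyx", line 1413, in scipy.spatial.transform._rotation.Rotation.from_euler
ValueError: Expected axis specification to be a non-empty string of upto 3 characters, got ZYZYZ
```

```bash
sed -i "s/R=Ro.from_euler('ZYZYZ',\[q\[0\],b,q\[3\],q\[4\],q\[5\]+np.pi\/2\]).as_matrix()/R=(Ro.from_euler('ZYZ',[q[0],b,q[3]])*Ro.from_euler('YZ',[q[4],q[5]+np.pi\/2])).as_matrix()/" ik.py
python3 - <<'E'
from ik import *
from cell import r
o=r.get_obs();P,S=FK(o['q']);print(P-o['ee_pos'],np.abs(S-Ro.from_rotvec(o['ee_rot']).as_matrix()).max())
for dphi in(0,20,40,50,60,75,90):
    q=o['q']
    for z in(.30,.20,.104):
        q,e=IK(*pose(.18+np.radians(dphi),[.511,.0925,z]),q)
        print(dphi,z,q.round(2),'margin',np.minimum(q-LO,HI-q).min().round(2),e.round(4))
E
```

```text
[-0.00015688  0.00108895  0.00102055] 7.216449660063518e-16
0 0.3 [ 0.09 -0.83  2.25  0.11  0.77  1.44] margin 0.0 0.0019
0 0.2 [ 0.09 -0.83  2.41  0.13  0.61  1.41] margin 0.0 0.0172
0 0.104 [ 0.09 -0.75  2.5   0.15  0.49  1.39] margin 0.0 0.0545
20 0.3 [-0.19 -0.76  2.22  0.7   0.99  0.67] margin 0.07 0.0
20 0.2 [-0.19 -0.77  2.39  0.79  0.87  0.53] margin 0.06 0.0
20 0.104 [-0.19 -0.69  2.5   0.9   0.76  0.35] margin 0.0 0.0199
40 0.3 [-0.34 -0.58  2.13  0.92  1.3   0.23] margin 0.25 0.0
40 0.2 [-0.34 -0.57  2.29  0.97  1.19  0.08] margin 0.21 0.0
40 0.104 [-0.34 -0.49  2.41  1.05  1.09 -0.1 ] margin 0.09 0.0
50 0.3 [-0.37 -0.48  2.07  0.96  1.44  0.08] margin 0.35 0.0
50 0.2 [-0.37 -0.45  2.22  0.98  1.34 -0.07] margin 0.28 0.0
50 0.104 [-0.37 -0.38  2.34  1.03  1.23 -0.25] margin 0.16 0.0
60 0.3 [-0.37 -0.38  2.    0.96  1.57 -0.06] margin 0.45 0.0
60 0.2 [-0.37 -0.34  2.14  0.97  1.46 -0.2 ] margin 0.36 0.0
60 0.104 [-0.37 -0.26  2.25  0.99  1.36 -0.36] margin 0.25 0.0
75 0.3 [-0.35 -0.23  1.88  0.93  1.74 -0.23] margin 0.6 0.0
75 0.2 [-0.35 -0.19  2.02  0.91  1.63 -0.37] margin 0.48 0.0
75 0.104 [-0.35 -0.11  2.12  0.91  1.52 -0.51] margin 0.38 0.0
90 0.3 [-0.31 -0.09  1.77  0.87  1.9  -0.38] margin 0.73 0.0
90 0.2 [-0.31 -0.05  1.9   0.83  1.79 -0.52] margin 0.6 0.0
90 0.104 [-0.31  0.03  1.99  0.81  1.67 -0.64] margin 0.51 0.0
```

Emit:
carry_out(
  targets=[0,0,0,0.0698,0,-0.0524,0.04,0,0,0,0.0698,0,-0.0524,0.04,0,0,0,0.0698,0,-0.0524,0.04,0,0,0,0.0698,0,-0.0524,0.04,0,0,0,0.0698,0,-0.0524,0.04,0,0,0,0.0698,0,-0.0524,0.04,0,0,0,0.0698,0,-0.0524,0.04,0,0,0,0.0698,0,-0.0524,0.04,0,0,0,0.0698,0,-0.0524,0.04,0,0,0,0.0698,0,-0.0524,0.04,0,0,0,0.0698,0,-0.0524,0.04,0,0,0,0.0698,0,-0.0524,0.04,0,0,0,0,0,0,0.04],
)

```text
clock: 10.38
ee_pos: [0.5217, 0.0956, 0.2845]
ee_rot: [-1.981, -1.4, -0.995]
ft_force: [0.6, -0.1, -1.6]
gripper_width: 0.627
gripper_force: 30.0
```

```bash
cat > st.py <<'E'
from ik import *
from cell import r
import sys
z=float(sys.argv[1])
o=r.get_obs();R0=Ro.from_rotvec(o['ee_rot']).as_matrix();g=o['ee_pos']-.019*R0[:,2]
phi=np.arctan2(R0[1,2],R0[0,2])
print(o['clock'],o['q'].round(2),'grasp',g.round(4),'phi',phi.round(3),'axis',(R0@[-.819,0,.574]).round(4),o['ft_force'].round(1),o['gripper_width'])
p,R=pose(phi,[.511,.0925,z]);print('shift,turn',plan(o,p,R)); print('down in final tool',-R[2].round(4))
E
python3 st.py .21
```

```text
10.375 [-0.35 -0.35  1.96  0.93  1.55 -0.03] grasp [0.5165 0.0813 0.2959] phi 1.226 axis [-0.0073 -0.0301 -0.9996] [ 0.6 -0.1 -1.6] 0.6265188931749507
shift,turn (array([-0.063 , -0.0092,  0.0584]), array([-0.0001,  0.0308,  0.004 ]))
down in final tool [-0.8189  0.      0.5739]
```

Emit:
carry_out(
  targets=[-0.0158,-0.0023,0.0146,0,0,0,0.04,-0.0158,-0.0023,0.0146,0,0,0,0.04,-0.0158,-0.0023,0.0146,0,0,0,0.04,-0.0156,-0.0023,0.0146,0,0,0,0.04,0,0,0,0,0.0308,0.004,0.04,0,0,0,0,0,0,0.04,0,0,0,0,0,0,0.04],
)

```text
clock: 11.25
ee_pos: [0.5166, 0.1071, 0.1991]
ee_rot: [-1.961, -1.378, -1.023]
ft_force: [0.1, 0.8, -0.8]
gripper_width: 0.624
gripper_force: 30.0
```

```bash
python3 st.py .21; cat > fit.py <<'E'
from h import *
from scipy.optimize import least_squares
from cell import r,viewer
import sys
o=r.get_obs();R0=Ro.from_rotvec(o['ee_rot']).as_matrix();g=o['ee_pos']-.019*R0[:,2];Q=[];I=[]
for n in('scene','top'):
    p,d=viewer.read_camera(n);c=viewer.get_calibration(n);np.savez('cur.npz',p=p,d=d,**c)
    X,p,ok=cloud('cur',(0,0,640,400));s=p.max(-1)-p.min(-1);w=X-g
    m=ok&(s<22)&(p.max(-1)<130)&(np.hypot(w[...,0],w[...,1])<.036)&(abs(w[...,2])<.08)&(abs(w@R0[:,1])<.028)
    Q.append(X[m]);print(n,m.sum(),X[m].min(0).round(3),X[m].max(0).round(3))
    t=c['R']@g+c['t'];u,v=int(t[0]/t[2]*c['fx']+c['cx']),int(t[1]/t[2]*c['fy']+c['cy'])
    I.append(cv2.resize(p[v-50:v+70,u-80:u+80].astype(np.uint8),(400,300)))
P=np.vstack(Q);P=P[(P[:,2]<np.percentile(P[:,2],98)-.012)]
def f(y):
    d=np.array([y[2],y[3],-1]);d/=np.linalg.norm(d);w=P-[y[0],y[1],g[2]];return np.linalg.norm(w-np.outer(w@d,d),axis=1)-.029
s=least_squares(f,[g[0],g[1],0,0],loss='soft_l1',f_scale=.002);print('axis at grasp height, slope',s.x.round(4),np.median(abs(f(s.x))).round(4),'g',g.round(4))
cv2.imwrite(f'pics/{sys.argv[1]}.png',np.hstack(I)[:,:,::-1])
E
python3 fit.py f1
```

```text
11.25 [-0.34 -0.32  2.09  0.97  1.45 -0.16] grasp [0.5113 0.0924 0.2099] phi 1.223 axis [ 2.1000e-03 -1.0000e-04 -1.0001e+00] [ 0.1  0.8 -0.8] 0.62383607620223
shift,turn (array([ 0.    , -0.0003, -0.0001]), array([ 0.    , -0.0006,  0.0025]))
down in final tool [-0.8189  0.      0.5739]
scene 1135 [0.481 0.065 0.14 ] [0.542 0.121 0.254]
top 544 [0.483 0.063 0.138] [0.539 0.119 0.256]
axis at grasp height, slope [ 0.51    0.0916 -0.0022  0.0083] 0.0008 g [0.5113 0.0924 0.2099]
```

View pics/f1.png

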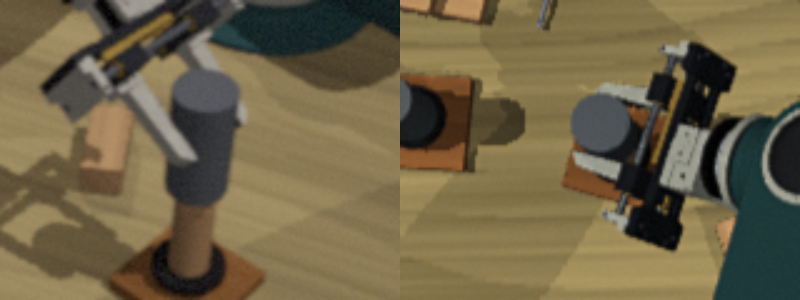

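The beaker is upright over the dowel, aligned to about 1 mm. Its rim is at about 0.143 m, and the collar top measures about 0.037 m. I'll lower most of the way, then feel for contact.

Emit:
carry_out(
  targets=[-0.0082,0,0.0057,0,0,0,0.04,-0.0082,0,0.0057,0,0,0,0.04,-0.0082,0,0.0057,0,0,0,0.04,-0.0082,0,0.0057,0,0,0,0.04,-0.0082,0,0.0057,0,0,0,0.04,-0.0082,0,0.0057,0,0,0,0.04,-0.0082,0,0.0057,0,0,0,0.04,-0.0082,0,0.0057,0,0,0,0.04,-0.0082,0,0.0057,0,0,0,0.04,0,0,0,0,0,0,0.04,0,0,0,0,0,0,0.04],
)

```text
clock: 12.72
ee_pos: [0.5163, 0.107, 0.1087]
ee_rot: [-1.961, -1.378, -1.022]
ft_force: [0.7, -0.5, -1.0]
gripper_width: 0.627
gripper_force: 30.0
```

```bash
python3 st.py .11; python3 fit.py f2
```

```text
12.725 [-0.34 -0.21  2.16  1.    1.35 -0.31] grasp [0.511  0.0924 0.1195] phi 1.224 axis [ 1.4000e-03  2.0000e-04 -1.0001e+00] [ 0.7 -0.5 -1. ] 0.6270207049969844
shift,turn (array([-0.0078, -0.0001,  0.0056]), array([ 0.    , -0.0006,  0.0015]))
down in final tool [-0.8189 -0.      0.5739]
scene 999 [0.48  0.065 0.04 ] [0.541 0.121 0.164]
top 459 [0.483 0.063 0.04 ] [0.539 0.123 0.169]
axis at grasp height, slope [ 0.5097  0.0915 -0.0012  0.0036] 0.0009 g [0.511  0.0924 0.1195]
```

Emit:
carry_out(
  targets=[-0.0016,0,0.0011,0,0,0,0.04,-0.0016,0,0.0011,0,0,0,0.04,-0.0016,0,0.0011,0,0,0,0.04,-0.0016,0,0.0011,0,0,0,0.04,-0.0008,0,0.0006,0,0,0,0.04,-0.0008,0,0.0006,0,0,0,0.04,-0.0008,0,0.0006,0,0,0,0.04,0,0,0,0,0,0,0.04],
)

```text
clock: 13.82
ee_pos: [0.5162, 0.1071, 0.0976]
ee_rot: [-1.961, -1.378, -1.022]
ft_force: [-0.2, -0.0, -1.4]
gripper_width: 0.626
gripper_force: 30.0
```

Emit:
carry_out(
  targets=[-0.0008,0,0.0006,0,0,0,0.04,0,0,0,0,0,0,0.04,-0.0008,0,0.0006,0,0,0,0.04,0,0,0,0,0,0,0.04],
)

```text
clock: 14.32
ee_pos: [0.5162, 0.1071, 0.0956]
ee_rot: [-1.961, -1.378, -1.022]
ft_force: [-0.1, 0.0, -0.1]
gripper_width: 0.628
gripper_force: 30.0
```

Emit:
carry_out(
  targets=[-0.0008,0,0.0006,0,0,0,0.04,0,0,0,0,0,0,0.04],
)

```text
clock: 14.58
ee_pos: [0.5163, 0.1072, 0.0947]
ee_rot: [-1.961, -1.378, -1.022]
ft_force: [-0.3, 0.4, -0.4]
gripper_width: 0.625
gripper_force: 30.0
```

Emit:
carry_out(
  targets=[-0.0008,0,0.0006,0,0,0,0.04,0,0,0,0,0,0,0.04],
)

```text
clock: 14.82
ee_pos: [0.5165, 0.1074, 0.0945]
ee_rot: [-1.959, -1.378, -1.023]
ft_force: [-2.0, 2.0, 7.2]
gripper_width: 0.631
gripper_force: 30.0
```

Emit:
carry_out(
  targets=[-0.0004,0,0.0003,0,0,0,0.04,0,0,0,0,0,0,0.04],
)

```text
clock: 15.08
ee_pos: [0.5166, 0.1075, 0.0944]
ee_rot: [-1.959, -1.378, -1.024]
ft_force: [-4.0, -0.4, 10.7]
gripper_width: 0.626
gripper_force: 30.0
```

Contact at about 10 N, with the rim at about 0.038 m, which matches the measured collar height. Releasing.

Emit:
carry_out(
  targets=[0,0,0,0,0,0,0.06,0,0,0,0,0,0,0.065,0,0,0,0,0,0,0.075,0,0,0,0,0,0,0.085,0,0,0,0,0,0,0.09,0,0,0,0,0,0,0.09,0,0,0,0,0,0,0.09,0,0,0,0,0,0,0.09],
)

```text
clock: 16.08
ee_pos: [0.5163, 0.1072, 0.0931]
ee_rot: [-1.961, -1.378, -1.022]
ft_force: [1.0, -0.9, -0.1]
gripper_width: 0.971
gripper_force: 0.0
```

```bash
python3 st.py .105; python3 fit.py f3
```

```text
16.075 [-0.34 -0.19  2.17  1.    1.33 -0.34] grasp [0.511  0.0926 0.104 ] phi 1.224 axis [ 1.2000e-03  2.0000e-04 -1.0001e+00] [ 1.  -0.9 -0.1] 0.9706815201731976
shift,turn (array([ 0.0007,  0.    , -0.0006]), array([ 0.    , -0.0005,  0.0013]))
down in final tool [-0.8189 -0.      0.5739]
scene 1073 [0.482 0.062 0.029] [0.544 0.128 0.15 ]
top 528 [0.478 0.058 0.03 ] [0.539 0.127 0.152]
axis at grasp height, slope [0.51   0.0919 0.0059 0.01  ] 0.001 g [0.511  0.0926 0.104 ]
```

View pics/f3.png

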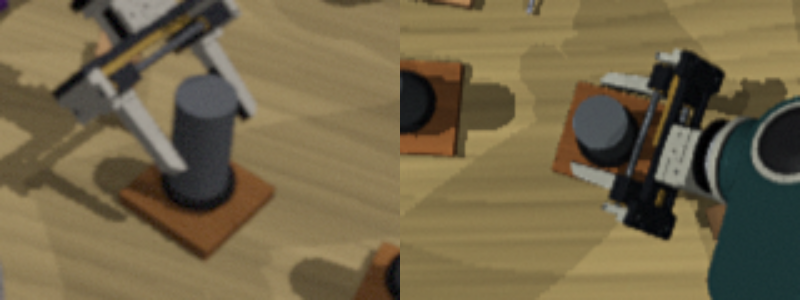

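The beaker stands upright on the collar at crop (205,140), with the fingers clear on both sides. I'll retreat along the tool axis.

Emit:
carry_out(
  targets=[0,0,-0.01,0,0,0,0.09,0,0,-0.02,0,0,0,0.09,0,0,-0.02,0,0,0,0.09,0,0,-0.02,0,0,0,0.09,0,0,-0.02,0,0,0,0.09,0,0,-0.02,0,0,0,0.09,0,0,-0.02,0,0,0,0.09,0,0,0,0,0,0,0.09,0,0,0,0,0,0,0.09],
)

```text
clock: 17.3
ee_pos: [0.48, 0.0072, 0.1674]
ee_rot: [-1.961, -1.378, -1.022]
ft_force: [-0.3, 0.4, -0.3]
gripper_width: 0.967
gripper_force: 0.0
```

```bash
python3 - <<'E'
from h import *
from cell import r,viewer
o=r.get_obs();print(o['clock'],o['ee_pos'].round(3),o['ft_force'].round(1))
p,d=viewer.read_camera('scene');c=viewer.get_calibration('scene');np.savez('cur.npz',p=p,d=d,**c)
cv2.imwrite('pics/end.png',p[:,:,::-1])
X,p,ok=cloud('cur',(0,0,640,400));m=ok&(np.hypot(X[...,0]-.511,X[...,1]-.0925)<.034)&(X[...,2]>.05)
Q=X[m];t=Q[Q[:,2]>.14];print('top',np.percentile(Q[:,2],98).round(4),t.mean(0).round(4),'tilt',np.linalg.lstsq(np.c_[t[:,:2]-t[:,:2].mean(0),np.ones(len(t))],t[:,2],rcond=None)[0].round(3))
E
```

```text
17.3 [0.48  0.007 0.167] [-0.3  0.4 -0.3]
top 0.1477 [0.5136 0.0928 0.1453] tilt [-0.015 -0.003  0.145]
```

View pics/end.png

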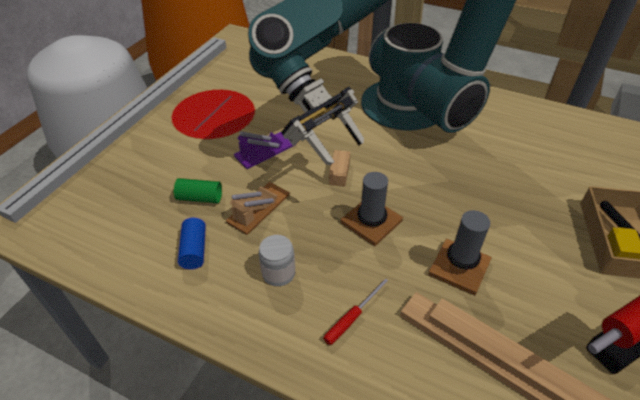

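The final view shows the beaker upright on the free post at (374,200), with its top at about 0.147 m (collar 0.037 + 0.110) and no tilt. The gripper is clear, and everything else is where it was.

```bash
python3 -c "
from cell import r
print(r.hand_in())"
```

```text
the job is handed in; nothing more can be done
None
```

The beaker is upside down on the free post with its rim on the collar; I let go only after feeling contact at about 11 N, nothing else was moved, and I handed the job in at about 17 s.

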